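# Load the corner block and latch the tray at the reader

## Robot

A 6-joint arm with a two-finger parallel gripper is mounted at the origin on the work surface. World frame = base frame: x ahead of the robot, y to its left, z up, the work surface at z = 0. Lengths are in m, angles in degrees, forces in N, time in s.
With the tool pointing down it reaches from about 0.4 to 0.825 m from the base axis. Payload 7 kg.
Tool frame: the origin (TCP) lies on the front face of the gripper's body, between the roots of the fingers; the fingertips stand 66 mm ahead of it and the grasp point (between the pads) lies 47 mm ahead of it (nose_length is the distance from the TCP to the fingertips, in m); y points along the fingers, z is the direction in which the jaws open and shut, and the axes are right-handed (so a half turn about y gives the same grasp; the last joint's range is limited). The gripper opens to 88 mm and grips with 3 to 60 N. Pads are 19 mm wide; open, the fingers measure 130 mm over their backs; the gripper's body (78 mm by 193 mm) begins 47 mm behind the grasp point.
Start: joints at [16.507, 20.546, 0.682, 0, -70.136, -16.507], TCP at [0.675, -0, 0.292] pointing down, gripper open.
Joint ranges: [-176.03, 176.03], [-82.01, 121.73], [-58.28, 71.71], [-173.87, 95.51], [-174.79, -0.11], [-173.66, 173.66]. Speed limits (degrees/s): [136.94, 136.94, 172.46, 180, 180, 180].

## Interface

Orientations are given as [roll, pitch, yaw] about the fixed x, y, z axes, in that order (R = Rz(yaw) Ry(pitch) Rx(roll)).
In Python, from plant import get_state, capture, close_job, nose_length gives the robot as it stands.
- The arm moves only by the tool apply_moves, never from a script. Its argument "rows" is a list of rows, each a list of 2 entries, a list of its own where there are three numbers: the shift along the tool's x, y, z in m, then the turn about the tool's y in degrees. In form: [[[tx, ty, tz], yaw], ...]. A call has 1 to 20 rows; each row is the pose to reach, as a shift and turn from the pose commanded when the call began, along the tool's axes at that moment; what a row does not reach only later rows make up. A row lasts 1/8 s, in which the tool goes at most 62.5 mm and 10.7 degrees, less where a joint would pass 70% of its speed; a pose out of reach is approached as far as the arm can. A call with a gripper value outside its range is refused whole. "gripper" is the opening, from 0 (shut) to 1 (fully open), set as the call begins (left out, the last holds). The fingers move at their own pace and stop on an object; "grip_force" is the grip in N (left out, the last holds). Time passes only in rows, so rows that repeat a pose let the fingers close. It gives the time, the measured TCP pose, the force and the opening at its end, in the units of the state.
- get_state(): the state, without advancing time (a new reading comes with each control period).
- capture(name): name is "scene" or "side" or "wrist"; returns a dict with "pixels" (400x640x3 uint8, blue, green, red), "z_map" (400x640 float32, m along the optical axis (not along the pixel's ray), 0 where there is no reading), "intrinsics" (3x3 intrinsics, pixels), "rvec" (rotation vector, rad) and "tvec" (3), from world to camera coordinates, as OpenCV has them; the wrist camera has in their place "mount" (4x4, takes a point from camera to tool coordinates, whose origin is the TCP and whose axes are the tool frame's). Camera axes: x right, y down, z forward; pixel columns grow to the right and rows downward; lengths in m; the calibration is good to about 2 mm. A picture is of the moment at which its call begins: read the wrist's pose just before it.
- close_job(): hands the job in, once; it reports no verdict.
The state is a dict: "time_s": time; "joints": joint angles; "qd": joint speeds; "joint_torque": joint torques, N m; "tcp_pos": TCP position; "eef_rot": TCP orientation; "contact_force": force on the tool from outside, world axes, zero at the start; "moment": the same for the moment, N m; "gripper_width": finger opening in m.
Only numpy, scipy, OpenCV 4.12 (cv2) and the standard library are available. Lean on these libraries where they do the work, as an engineer would, in place of code of your own. Each camera call takes 0.05 s, during which the arm holds its last target.

## Task

Put the L-shaped tube block into the sliding tray where it waits in its loading bay, turned so that it interlocks with the square block fixed there and sits flush on the tray's floor, keeping it upright all the way. Then hold the tray's release bar up, slide the loaded tray until its middle is in line with the box-shaped reader beside the track, and let the bar go so that it drops fully into the notch there. Leave the other things on the bench where they are.

Things in the scene. Friction and masses are not known exactly. Their poses are not given: they have to be found in the camera images.
- loader: Fixed aluminium base plate of the slide track, 225 x 340 x 6 mm, long side along its y axis, its far side (from the robot) +x. Origin at table level; the tray slides along the line x = 0, the stations stand at x = +95 mm. A dark steel comb of pointed teeth stands along x = -80 mm: 6 notches 24 mm apart, at y = -24, 0, 24, 48, 72 and 96 mm; it ends at y = -42 mm.
- tray (a joint): Position of the grey tray carriage along the loader's y axis, m: 0 with the tray's middle at y = 0, range -0.1 to +0.1. About 2 N of friction. It starts in the loading bay, -0.098 to -0.05, where there are no teeth and it can shift with the bar down; from there on (-0.046) the comb stops it unless the bar is up.
- tray_floor (a point): Middle of the tray's pocket, on its floor, 20 mm above the table; axes as the loader's. The pocket is 84 x 84 mm inside, walls 15 mm high and 5 mm thick. Its corner towards +x +y is filled by a fixed white square block, 40 x 40 mm, 34 mm high, so the free pocket is an L. A white tick on the tray's far wall marks its middle.
- release_bar (a joint): Height of the release bar, m: 0 = fully down (in a notch or the bay), 0.026 = top stop. A spring and its weight pull it down with 6 to 8 N. Above 0.016 the pawl under it clears the comb; let go between notches, it runs down the teeth's sloping tops, pulling the tray along, into the nearest notch.
- bar_grip (a point): Centre of the aluminium release bar, on the robot's side of the tray 80 mm from its middle, 100 mm above the table when down. The bar is level, 90 mm long along the loader's y axis, 14 mm wide and high, on two steel legs 76 mm apart, with 23 mm free under it down to the guide sleeves round the legs. It rides with the tray and lifts straight up.
- reader: Fixed box-shaped reader, 46 x 42 mm, 80 mm tall, with a dark window towards the tray, beside the track on its far side. Origin under its centre, 6 mm above the table; axes as the loader's. It stands in line with (same loader y as) one of the notches y = 0, +48 or +96 mm; a wash cup and a ball on a post stand at the other two.
- corner_block: White L-shaped tube block, 80 x 80 mm outside, 35 mm high (vial caps to 51), 0.11 to 0.23 kg, upright on the table. Origin: centre of the underside of its square outline; the quarter towards +x +y is missing, both arms are 40 mm wide. It fits the pocket with its axes along the tray's and its origin at point tray_floor, 2 mm of play each side.
- fin (a point): Middle of the top edge of the grip fin on the L-shaped block, at (-8, -8, 70) mm in the block's frame. The upright fin is 10 mm thick and 40 mm long, along the block's direction (+1, -1), and stands on the block from 35 to 70 mm height. The point's axes are the block's.
- straight_block: Bystander: white straight tube block, 80 x 40 x 35 mm with a fin like the other's; does not belong in the tray.
- marker: Bystander: marker pen, 135 mm.
- jar: Bystander: small white jar, 65 mm tall.
- beaker: Bystander: glass cup, 60 mm tall.
- dish: Bystander: flat dish, 90 mm wide.
- cap_tray: Bystander: small grey open tray, 90 x 60 mm.
- loose_cap: Bystander: tube cap, 18 mm wide.
Mind the look-alikes: they are no part of the job. What is shaped like the corner_block but purple is not meant.

How it is judged:
By the outcome, as a careful person would: the job done as asked, in the order asked, and still so for the second after the job is handed in, with the robot touching nothing.
It also fails if it takes over 53 s, if anything falls off the work surface, if the arm or the gripper's body presses on something with over 40 N, if the wrist force passes 120 N, or if a joint passes its speed limit or range.

## Working session

There is one attempt and no reset: what is moved stays moved. The work goes in short steps, Python scripts to look and compute and a tool call to move; the robot and the scene stay as the last step left them, time stands still between calls to the robot, and variables do not carry over. Pictures are saved under pics/ and viewed, and the job is handed in when it is done.

Besides the shell and the picture viewer there is one more tool, called after "Call:" as name(argument=value, ...) on one line, values as JSON. apply_moves: Moves the arm, as the interface text tells. Its arguments: {"type":"object","properties":{"rows":{"type":"array"},"gripper":{"type":"number"},"grip_force":{"type":"number"}},"required":["rows"]}

```bash
ls; mkdir -p pics; python3 - <<'E'
from plant import get_state, capture
import cv2, pickle
s=get_state(); print(s)
for n in ["scene","side"]:
    c=capture(n); cv2.imwrite(f"pics/{n}0.png",c["pixels"]); pickle.dump(c,open(f"{n}0.pkl","wb"))
    print(n,c["intrinsics"],c.get("rvec"),c.get("tvec"))
s=get_state()
c=capture("wrist"); cv2.imwrite("pics/wrist0.png",c["pixels"]); pickle.dump((s,c),open("wrist0.pkl","wb")); print(c["mount"],c["intrinsics"])
E
```

```text
pics
{'time_s': 0.0, 'joints': array([ 1.65061213e+01,  2.05930498e+01,  6.32931146e-01, -2.05552722e-02,
       -7.01364613e+01, -1.65063343e+01]), 'qd': array([-0.05432939, -0.00387117, -0.13678039, -0.02610088,  0.1585896 ,
        0.04927835]), 'joint_torque': array([-8.00930356e-04, -5.82726967e+01,  2.93058443e+01,  6.99745238e+00,
        6.93249181e-03, -2.06530804e-04]), 'tcp_pos': array([ 6.74609998e-01, -2.69822867e-05,  2.91196607e-01]), 'eef_rot': array([-8.99019097e+01,  8.91646457e-03,  8.99927941e+01]), 'contact_force': array([ 0.27285234, -0.70033861, -0.56704331]), 'moment': array([-0.03348643,  0.00246777,  0.00779267]), 'gripper_width': 0.0878414322616097}
scene [[481.56244335   0.         318.72723924]
 [  0.         481.56244335 192.50179299]
 [  0.           0.           1.        ]] [ 2.12754559  0.81340247 -0.41107988] [-0.39497276 -0.15534483  1.71961714]
side [[413.72360163   0.         321.6707628 ]
 [  0.         413.72360163 199.75616509]
 [  0.           0.           1.        ]] [ 2.33045941 -0.8815225   0.29335463] [-0.42852127  0.33690711  0.83155722]
[[-9.42369101e-04  9.56463037e-01  2.91851969e-01 -7.89089766e-02]
 [ 4.28616247e-04 -2.91851685e-01  9.56463491e-01 -9.25237345e-02]
 [ 9.99999464e-01  1.02643414e-03 -1.34923587e-04  7.29740198e-04]
 [ 0.00000000e+00  0.00000000e+00  0.00000000e+00  1.00000000e+00]] [[298.4047172    0.         317.77715553]
 [  0.         298.4047172  201.2774213 ]
 [  0.           0.           1.        ]]
```

View pics/scene0.png

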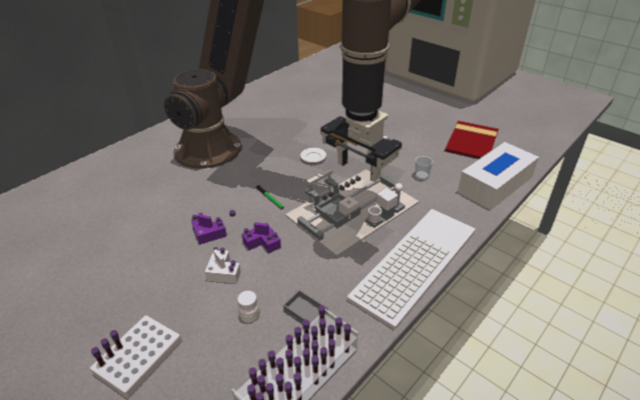

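View pics/side0.png

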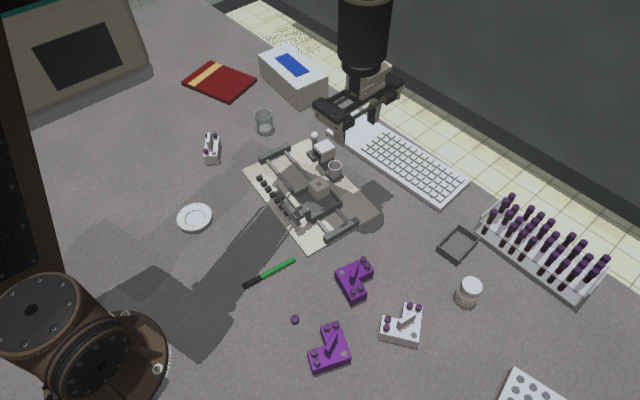

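View pics/wrist0.png

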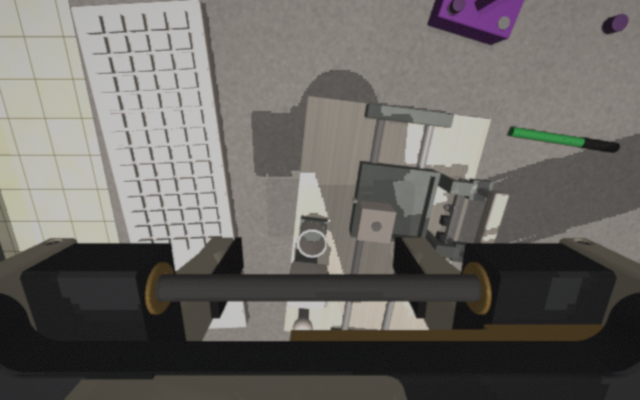

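```bash
python3 - <<'E'
import cv2,pickle
c=pickle.load(open("side0.pkl","rb"));i=c["pixels"]
cv2.imwrite("pics/side_z.png",cv2.resize(i[110:270,220:400],None,fx=4,fy=4,interpolation=cv2.INTER_CUBIC)[:600])
cv2.imwrite("pics/side_b.png",cv2.resize(i[290:360,360:450],None,fx=8,fy=8,interpolation=cv2.INTER_CUBIC))
c=pickle.load(open("scene0.pkl","rb"));i=c["pixels"]
cv2.imwrite("pics/scene_z.png",cv2.resize(i[160:260,270:430],None,fx=5,fy=5,interpolation=cv2.INTER_CUBIC))
E
```

```text
(no output)
```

View pics/side_z.png

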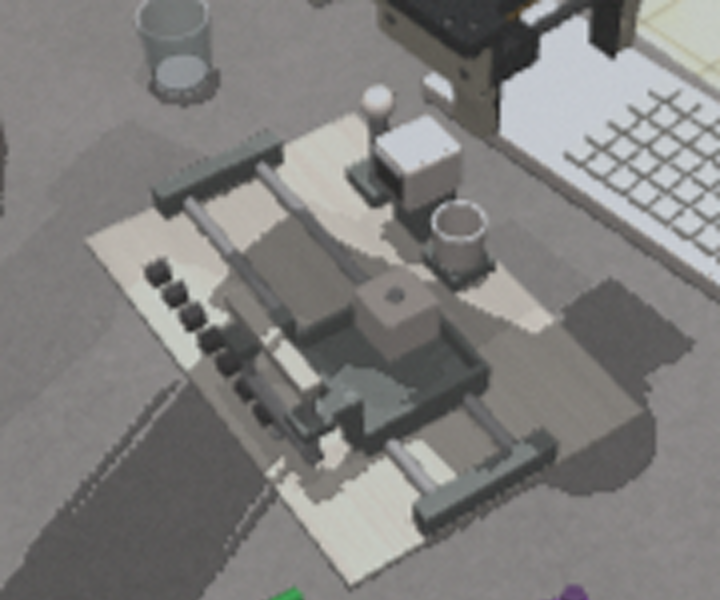

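View pics/side_b.png

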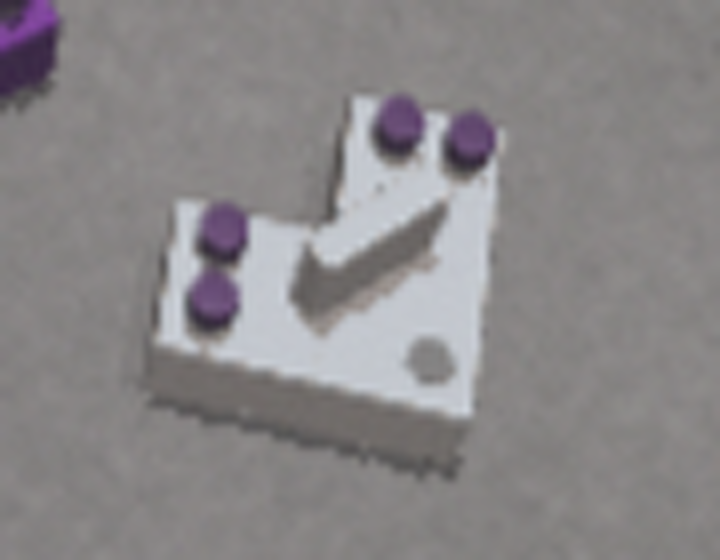

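View pics/scene_z.png

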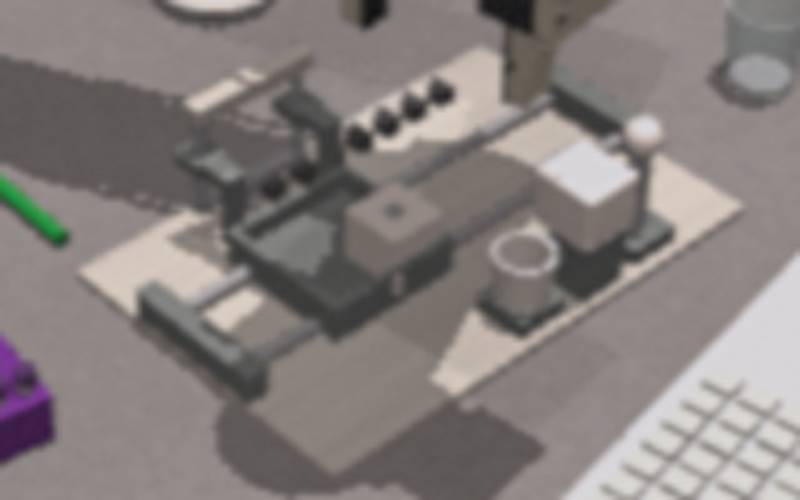

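```bash
cat > h.py <<'E'
import cv2,pickle,numpy as np
from scipy.spatial.transform import Rotation as R
def pose(c,s=None):
    """cam->world T"""
    if "rvec" in c:
        r=cv2.Rodrigues(np.array(c["rvec"],float))[0]; t=np.array(c["tvec"]).reshape(3)
        T=np.eye(4);T[:3,:3]=r.T;T[:3,3]=-r.T@t;return T
    W=np.eye(4);W[:3,:3]=R.from_euler('xyz',s["eef_rot"],degrees=True).as_matrix();W[:3,3]=s["tcp_pos"]
    return W@np.array(c["mount"])
def cast(c,px,z,s=None):
    T=pose(c,s);K=c["intrinsics"];px=np.atleast_2d(px).astype(float)
    d=np.c_[(px[:,0]-K[0,2])/K[0,0],(px[:,1]-K[1,2])/K[1,1],np.ones(len(px))]@T[:3,:3].T
    o=T[:3,3];return o+d*((z-o[2])/d[:,2])[:,None]
def cloud(c,s=None):
    T=pose(c,s);K=c["intrinsics"];Z=c["z_map"];v,u=np.mgrid[:400,:640]
    p=np.dstack([(u-K[0,2])/K[0,0]*Z,(v-K[1,2])/K[1,1]*Z,Z]);w=p@T[:3,:3].T+T[:3,3];w[Z==0]=np.nan;return w
def proj(c,P,s=None):
    T=np.linalg.inv(pose(c,s));q=np.atleast_2d(P)@T[:3,:3].T+T[:3,3];K=c["intrinsics"];return (q@K.T)[:,:2]/q[:,2:]
E
python3 - <<'E'
from h import *
side=pickle.load(open("side0.pkl","rb"));scene=pickle.load(open("scene0.pkl","rb"));s,w=pickle.load(open("wrist0.pkl","rb"))
np.set_printoptions(precision=4,suppress=True)
a=np.array([[85,240],[350,587],[645,412]])/4+[220,110]-.375
b=np.array([[485,47],[80,272],[335,472],[742,207]])/5+[270,160]-.4
A=cast(side,a,.006);B=cast(scene,b,.006);print(A,B)
for P in (A,B):
    d=np.diff(P[:,:2],axis=0);print(np.linalg.norm(d,axis=1),np.degrees(np.arctan2(d[:,1],d[:,0])))
print('block')
t=np.array([[352,97],[503,130],[472,415],[155,345],[178,203],[330,220]])/8+[360,290]-.44
A=cast(side,t,.035);print(A)
d=np.diff(A[:,:2],axis=0);print(np.linalg.norm(d,axis=1),np.degrees(np.arctan2(d[:,1],d[:,0])))
C=cloud(side);print(C[330,403],C[320,430])
E
```

```text
[[ 0.503   0.2668  0.006 ]
 [ 0.4619 -0.0708  0.006 ]
 [ 0.6859 -0.0972  0.006 ]] [[ 0.5055  0.2678  0.006 ]
 [ 0.4646 -0.0699  0.006 ]
 [ 0.6846 -0.0943  0.006 ]
 [ 0.7253  0.2388  0.006 ]]
[0.3401 0.2255] [-96.9421  -6.7065]
[0.3401 0.2214 0.3356] [-96.9067  -6.3269  83.0371]
block
[[ 0.5332 -0.305   0.035 ]
 [ 0.5559 -0.3374  0.035 ]
 [ 0.4921 -0.3813  0.035 ]
 [ 0.446  -0.317   0.035 ]
 [ 0.4775 -0.2949  0.035 ]
 [ 0.5035 -0.324   0.035 ]]
[0.0395 0.0774 0.0791 0.0385 0.039 ] [ -55.0539 -145.4529  125.6202   35.0123  -48.2445]
[ 0.4865 -0.3453  0.0348] [ 0.5595 -0.3631  0.0007]
```

```bash
python3 - <<'E'
import cv2,pickle
s,c=pickle.load(open("wrist0.pkl","rb"));i=c["pixels"]
cv2.imwrite("pics/w0z.png",cv2.resize(i[90:250,280:520],None,fx=3.3,fy=3.3,interpolation=cv2.INTER_CUBIC))
E
```

```text
(no output)
```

View pics/w0z.png

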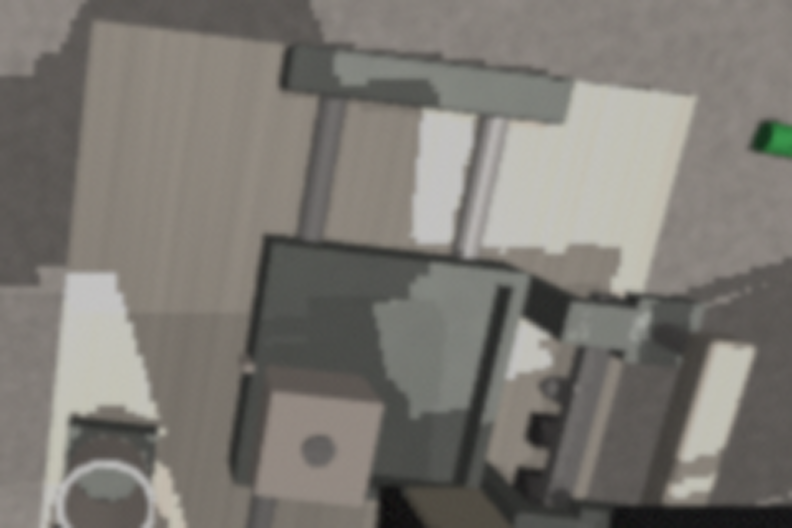

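```bash
python3 - <<'E'
from h import *
np.set_printoptions(precision=4,suppress=True)
s,w=pickle.load(open("wrist0.pkl","rb"))
f=lambda p:np.array(p)/3.3+[280,90]-.35
L=np.array([.595,.085]);th=np.radians(-6.95);Rm=np.array([[np.cos(th),-np.sin(th)],[np.sin(th),np.cos(th)]])
def show(n,p,z):
    P=cast(w,f(p),z,s);print(n,P[:,:2].round(4).tolist(),'loader',((P[:,:2]-L)@Rm).round(4).tolist());return P
show('plate -y corners',[[92,20],[697,96]],.006)
show('sqblock',[[268,390],[384,402],[253,495],[372,508]],.054)
show('traywall outer',[[263,237],[525,265],[232,485]],.035)
show('tick',[[248,363]],.035)
show('bar -y end top',[[703,338],[756,345]],.107)
C=cloud(w,s)
for u,v in [(325,470),(100,100),(250,363),(725,400),(430,380),(440,270)]:
    p=f([u,v]).round().astype(int);print((u,v),C[p[1],p[0]])
E
```

```text
plate -y corners [[0.6859, -0.0955], [0.4622, -0.0692]] loader [[0.1121, -0.1682], [-0.1131, -0.1691]]
sqblock [[0.6235, 0.0296], [0.5822, 0.0341], [0.6272, 0.0699], [0.5835, 0.0751]] loader [[0.035, -0.0515], [-0.0065, -0.0521], [0.0338, -0.011], [-0.0103, -0.0112]]
traywall outer [[0.6248, -0.0214], [0.5303, -0.0114], [0.6328, 0.0743]] loader [[0.0425, -0.102], [-0.0525, -0.1035], [0.0388, -0.006]]
tick [[0.6284, 0.0254]] loader [[0.0404, -0.0551]]
bar -y end top [[0.5055, -0.0038], [0.4897, -0.0017]] loader [[-0.0781, -0.099], [-0.0941, -0.0988]]
(325, 470) [0.6018 0.0599 0.0542]
(100, 100) [ 0.6832 -0.0675  0.0049]
(250, 363) [0.6281 0.0261 0.0342]
(725, 400) [0.4957 0.0156 0.1065]
(430, 380) [0.5559 0.0367 0.021 ]
(440, 270) [ 0.5603 -0.0099  0.0338]
```

Call:
apply_moves(rows=[[[-0.04, 0, 0.02], -10], [[-0.09, 0, 0.045], -20], [[-0.14, 0, 0.07], -30], [[-0.19, 0, 0.1], -40], [[-0.24, 0, 0.125], -50], [[-0.285, 0, 0.15], -60], [[-0.32, 0, 0.167], -70], [[-0.338, 0, 0.176], -80], [[-0.338, 0, 0.176], -80], [[-0.338, 0, 0.176], -80]], gripper=0.6)

```text
time_s: 1.4
tcp_pos: [0.4991, -0.3377, 0.292]
eef_rot: [-90.0, -0.0, 169.8]
contact_force: [0.1, -0.5, 0.7]
gripper_width: 0.0525
```

```bash
python3 - <<'E'
from plant import get_state, capture
import cv2, pickle
s=get_state(); print(s)
c=capture("wrist"); cv2.imwrite("pics/wrist1.png",c["pixels"]); pickle.dump((s,c),open("wrist1.pkl","wb"))
E
```

```text
{'time_s': 1.4, 'joints': array([-1.55311273e+01,  1.38033746e+01, -8.84974925e+00, -9.29642336e-03,
       -6.73618829e+01,  9.53579052e+01]), 'qd': array([ 0.76026254, -0.07621089,  0.04513351,  0.05137844, -0.03283294,
        0.48616105]), 'joint_torque': array([ -0.67336086, -48.47763777,  28.8070482 ,   6.76947936,
         0.06218766,   0.09717015]), 'tcp_pos': array([ 0.4990729 , -0.33771761,  0.29200015]), 'eef_rot': array([-9.00099431e+01, -1.41403174e-02,  1.69823200e+02]), 'contact_force': array([ 0.07167085, -0.52914669,  0.69992661]), 'moment': array([-0.08292764,  0.04101976,  0.00432877]), 'gripper_width': 0.05247258866019521}
```

View pics/wrist1.png

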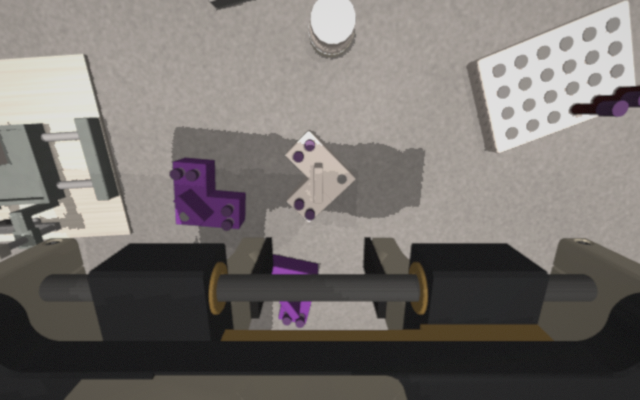

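```bash
python3 - <<'E'
from h import *
np.set_printoptions(precision=4,suppress=True)
s,w=pickle.load(open("wrist1.pkl","rb"))
C=cloud(w,s);i=w["pixels"].astype(int)
roi=np.zeros((400,640),bool);roi[120:230,275:370]=1
z=C[...,2];print(np.nanmedian(z[150:200,400:420]))
fin=roi&(z>.062)
P=C[fin];print(fin.sum(),P.mean(0)); 
cn=np.argwhere(fin)[:,::-1]
Q=cast(w,cn,.070,s)[:,:2]
r=cv2.minAreaRect((Q*1000).astype(np.float32));print('fin',r)
top=roi&(z>.028)&(z<.042)
Q=cast(w,np.argwhere(roi&(z>.028))[:,::-1],.035,s)[:,:2]
hull=cv2.convexHull((Q*1000).astype(np.float32));print(cv2.minAreaRect(hull))
Q=C[top][:,:2];print('top',top.sum(),C[top].mean(0),cv2.minAreaRect((Q*1000).astype(np.float32)))
cv2.imwrite("pics/w1z.png",cv2.resize(w["pixels"][120:230,275:370],None,fx=5.4,fy=5.4,interpolation=cv2.INTER_CUBIC))
E
```

```text
-2.1520145337627916e-05
326 [ 0.5    -0.338   0.0698]
fin ((499.6404724121094, -337.9591064453125), (8.815441131591797, 40.12744140625), 79.88629913330078)
((501.4987487792969, -326.5634460449219), (79.45669555664062, 79.99761199951172), 34.56795120239258)
top 2493 [ 0.5028 -0.3384  0.035 ] ((501.1862487792969, -326.2887878417969), (79.66314697265625, 80.14912414550781), 34.435123443603516)
```

View pics/w1z.png

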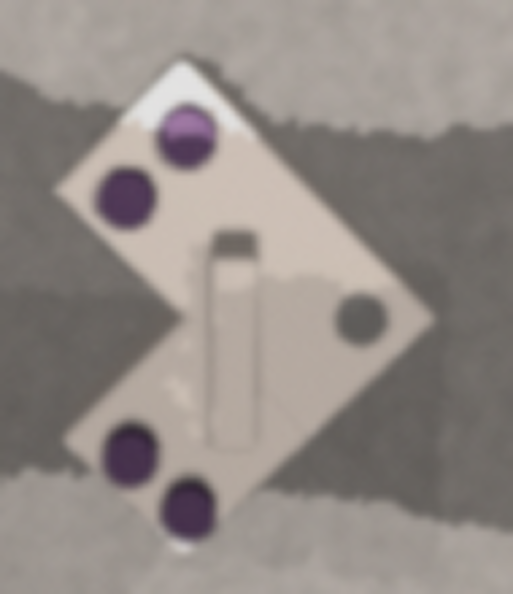

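Call:
apply_moves(rows=[[[0, 0.04, 0], 0], [[0, 0.09, 0], 0], [[0, 0.13, 0], 0], [[0, 0.16, 0], 0], [[0, 0.178, 0], 0], [[0, 0.185, 0], 0], [[0, 0.185, 0], 0]])

```text
time_s: 2.33
tcp_pos: [0.4993, -0.3376, 0.1071]
eef_rot: [-90.0, -0.0, 170.0]
contact_force: [-0.0, -0.0, 0.2]
gripper_width: 0.0525
```

Call:
apply_moves(rows=[[[0, 0, 0], 0], [[0, 0, 0], 0], [[0, 0, 0], 0], [[0, 0, 0], 0], [[0, 0, 0], 0], [[0, 0, 0], 0]], gripper=0, grip_force=35)

```text
time_s: 3.08
tcp_pos: [0.499, -0.338, 0.1072]
eef_rot: [-90.0, 0.0, 170.0]
contact_force: [-0.3, -0.0, 0.9]
gripper_width: 0.0096
```

Call:
apply_moves(rows=[[[0, -0.02, 0], 0], [[0, -0.05, 0], 0], [[0, -0.09, 0.01], 3], [[0.005, -0.125, 0.03], 7], [[0.01, -0.148, 0.065], 11], [[0.015, -0.153, 0.11], 15], [[0.02, -0.153, 0.155], 19], [[0.025, -0.153, 0.2], 23], [[0.03, -0.153, 0.245], 27], [[0.035, -0.153, 0.29], 31], [[0.04, -0.153, 0.335], 34], [[0.045, -0.153, 0.375], 37], [[0.049, -0.153, 0.41], 39.5], [[0.051, -0.153, 0.432], 41], [[0.052, -0.153, 0.442], 41.5], [[0.052, -0.153, 0.444], 41.5], [[0.052, -0.153, 0.444], 41.5]])

```text
time_s: 5.2
tcp_pos: [0.3712, -0.7656, 0.2602]
eef_rot: [-90.0, -0.0, 128.6]
contact_force: [-0.1, -0.2, -0.7]
gripper_width: 0.0097
```

```bash
python3 - <<'E'
from plant import get_state, capture
import cv2, pickle
s=get_state(); print(s["joints"])
c=capture("wrist"); cv2.imwrite("pics/wrist2.png",c["pixels"]); pickle.dump((s,c),open("wrist2.pkl","wb"))
E
```

```text
[-5.11110565e+01  3.86189882e+01  2.66476071e+01 -1.23680200e-02
 -7.80344876e+01  8.96687642e+01]
```

View pics/wrist2.png

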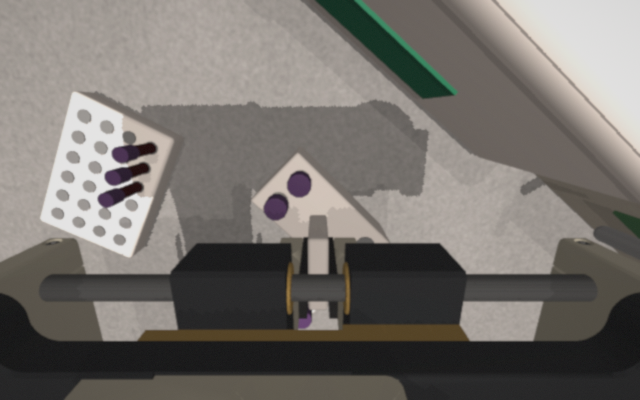

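Call:
apply_moves(rows=[[[0.012, 0, -0.0136], 0], [[0.04, 0, -0.0454], 0], [[0.075, 0, -0.085], 0], [[0.111, 0, -0.126], 0], [[0.147, 0, -0.167], 0], [[0.183, 0, -0.208], 0], [[0.219, 0, -0.249], 0], [[0.255, 0, -0.289], 0], [[0.291, 0, -0.33], 0], [[0.327, 0, -0.371], 0], [[0.363, 0, -0.412], 0], [[0.399, 0, -0.453], 0], [[0.435, 0, -0.494], 0], [[0.471, 0, -0.534], 0], [[0.505, 0, -0.573], 0], [[0.537, 0, -0.609], 0], [[0.563, 0, -0.639], 0], [[0.58, 0, -0.658], 0], [[0.587, 0, -0.666], 0], [[0.587, 0, -0.666], 0]])

```text
time_s: 7.75
tcp_pos: [0.5261, 0.1082, 0.2604]
eef_rot: [-90.0, 0.0, 128.6]
contact_force: [-0.5, -0.4, -1.7]
gripper_width: 0.0099
```

```bash
python3 - <<'E'
from plant import get_state, capture
import cv2, pickle
s=get_state(); print(s["joints"],s["tcp_pos"],s["eef_rot"])
c=capture("wrist"); cv2.imwrite("pics/wrist3.png",c["pixels"]); pickle.dump((s,c),open("wrist3.pkl","wb"))
E
```

```text
[ 3.25402026e+01  8.94979993e+00 -1.94060128e+01 -1.77541980e-03
 -6.16180639e+01  6.04474105e+00] [0.52610739 0.10817977 0.26044452] [-9.00261426e+01  1.19721004e-03  1.28584100e+02]
```

View pics/wrist3.png

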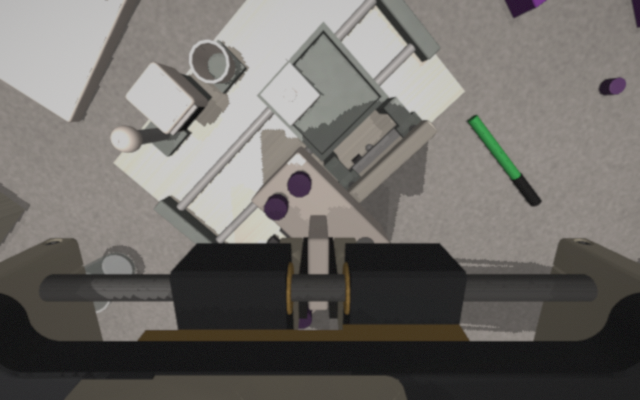

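```bash
python3 - <<'E'
from h import *
np.set_printoptions(precision=4,suppress=True)
s,w=pickle.load(open("wrist3.pkl","rb"))
i=w["pixels"]
cv2.imwrite("pics/w3z.png",cv2.resize(i[10:210,230:450],None,fx=3,fy=3,interpolation=cv2.INTER_CUBIC))
cv2.imwrite("pics/w3b.png",cv2.resize(i[130:250,240:400],None,fx=4.5,fy=4.5,interpolation=cv2.INTER_CUBIC))
C=cloud(w,s);z=C[...,2]
roi=np.zeros(z.shape,bool);roi[15:200,250:440]=1
for lo,hi,n in [(.05,.058,'sq'),(.096,.115,'bar'),(.031,.038,'wall')]:
    m=(roi&(z>lo)&(z<hi)).astype(np.uint8)
    nc,l,st,ce=cv2.connectedComponentsWithStats(m)
    for k in range(1,nc):
        if st[k,4]>60:
            Q=C[l==k][:,:2]*1000;print(n,st[k],np.median(C[l==k][:,2]),cv2.minAreaRect(Q.astype(np.float32)))
E
```

```text
sq [ 260   63   60   63 1901] 0.054085882348957004 ((604.8274536132812, 52.496795654296875), (39.82604217529297, 40.212345123291016), 83.22559356689453)
bar [ 347  120   90   80 1987] 0.10673418549036906 ((500.9424743652344, 41.12139892578125), (86.66828918457031, 14.412896156311035), 83.18094635009766)
wall [ 257   22  131  140 1827] 0.03495108302038469 ((578.6592407226562, 33.59483337402344), (94.40045166015625, 103.72689819335938), 83.10320281982422)
wall [352 128  47  46 550] 0.032908618480403606 ((500.84716796875, 41.32033157348633), (59.32518005371094, 10.430575370788574), 83.44298553466797)
```

View pics/w3z.png

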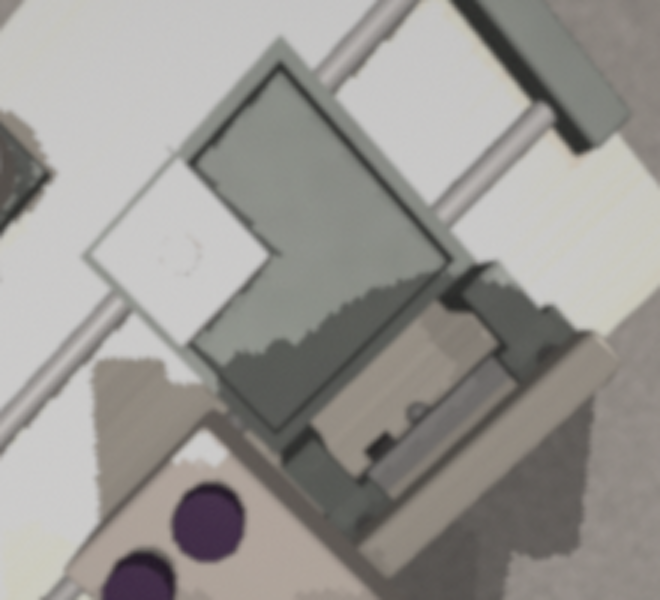

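View pics/w3b.png

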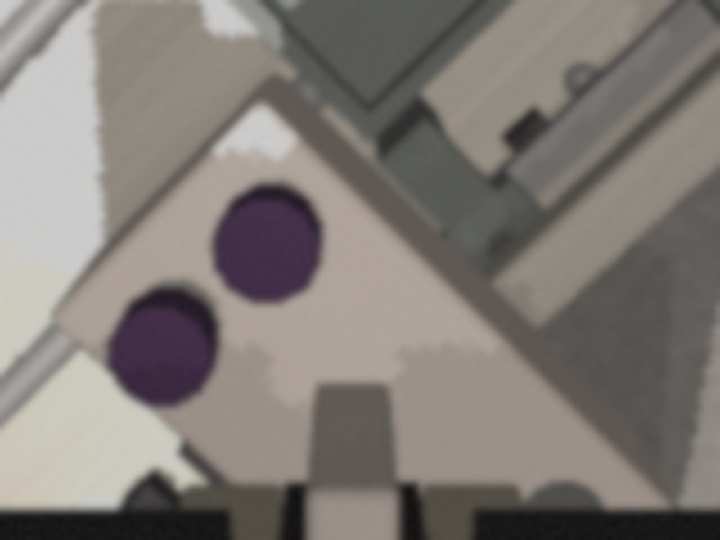

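```bash
python3 - <<'E'
from h import *
np.set_printoptions(precision=4,suppress=True)
s,w=pickle.load(open("wrist3.pkl","rb"))
C=cloud(w,s);z=C[...,2]
roi=np.zeros(z.shape,bool);roi[130:243,240:400]=1
m=roi&(z>.184)&(z<.20); print(m.sum(),np.median(z[m]))
cn,_=cv2.findContours((roi&(z>.17)&(C[...,2]<.21)).astype(np.uint8),cv2.RETR_EXTERNAL,cv2.CHAIN_APPROX_NONE)
c=max(cn,key=len)[:,0]
zt=float(np.median(z[m]))
P=cast(w,c,zt,s)[:,:2]
# tool coords of contour
yaw=np.radians(s["eef_rot"][2]);X=np.array([np.cos(yaw),np.sin(yaw)]);Z=np.array([-np.sin(yaw),np.cos(yaw)])
T=np.c_[(P-s["tcp_pos"][:2])@X,(P-s["tcp_pos"][:2])@Z]
# expected block (toolframe): fin along tool x ; edges at +-45deg
for sgn in (1,-1):
    n=np.array([-1,sgn])/np.sqrt(2); d=T@n
    k=d>d.max()-.006
    # upper edge by line fit of points near the extreme, with row<235
    kk=k&(c[:,1]<236)
    l=cv2.fitLine((T[kk]*1000).astype(np.float32),cv2.DIST_HUBER,0,.01,.01).ravel()
    print(sgn,kk.sum(),d.max(),'dir',np.degrees(np.arctan2(l[1],l[0])),'offset',(l[2:]@n))
i=np.argmin(T[:,0]);print(T[i],c[i])
E
```

```text
4980 0.1882674118009704
1 103 0.0348669696489886 dir 44.780525 offset 34.444775616212425
-1 66 0.04866331248021538 dir -44.108086 offset 48.33030773921753
[-0.0582 -0.0093] [300 149]
```

```bash
python3 - <<'E'
from h import *
s,w=pickle.load(open("wrist3.pkl","rb"))
C=cloud(w,s);z=C[...,2]
yaw=np.radians(s["eef_rot"][2]);X=np.array([np.cos(yaw),np.sin(yaw)]);Z=np.array([-np.sin(yaw),np.cos(yaw)])
roi=np.zeros(z.shape,bool);roi[130:238,240:400]=1
m=roi&(z>.1858)&(z<.21)
cn,_=cv2.findContours(m.astype(np.uint8),cv2.RETR_EXTERNAL,cv2.CHAIN_APPROX_NONE)
c=max(cn,key=len)[:,0];P=cast(w,c,.188,s)[:,:2]
T=np.c_[(P-s["tcp_pos"][:2])@X,(P-s["tcp_pos"][:2])@Z]*1000
for sgn in (1,-1):
    n=np.array([-1,sgn])/np.sqrt(2); d=T@n;k=(d>d.max()-2.5)&(c[:,1]<234)
    l=cv2.fitLine(T[k].astype(np.float32),cv2.DIST_HUBER,0,.01,.01).ravel()
    print(sgn,k.sum(),d.max(),np.degrees(np.arctan2(l[1],l[0])),l[2:]@n,np.ptp(T[k],axis=0))
E
```

```text
1 97 32.84951103598976 45.06547 32.48369152154502 [48.0870817  49.75706581]
-1 55 48.02457784057865 -44.795876 47.7970401865738 [28.82010186 28.76550477]
```

Call:
apply_moves(rows=[[[-0.015, 0, 0.002], 0], [[-0.04, 0, 0.007], 0.2], [[-0.065, 0, 0.011], 0.4], [[-0.083, 0.01, 0.014], 0.4], [[-0.0922, 0.03, 0.0153], 0.4], [[-0.0922, 0.055, 0.0153], 0.4], [[-0.0922, 0.072, 0.0153], 0.4], [[-0.0922, 0.08, 0.0153], 0.4], [[-0.0922, 0.08, 0.0153], 0.4], [[-0.0922, 0.08, 0.0153], 0.4]])

```text
time_s: 9.05
tcp_pos: [0.5723, 0.026, 0.1808]
eef_rot: [-90.1, 0.0, 128.1]
contact_force: [-0.5, 0.5, -0.1]
gripper_width: 0.0098
```

```bash
python3 - <<'E'
from plant import get_state, capture
import cv2, pickle
s=get_state(); print(s["tcp_pos"],s["eef_rot"],s["contact_force"])
c=capture("wrist"); cv2.imwrite("pics/wrist4.png",cv2.resize(c["pixels"][60:260,180:440],None,fx=3,fy=3)); pickle.dump((s,c),open("wrist4.pkl","wb"))
c=capture("side"); cv2.imwrite("pics/side4.png",cv2.resize(c["pixels"][110:270,220:420],None,fx=3.7,fy=3.7)); pickle.dump(c,open("side4.pkl","wb"))
E
```

```text
[0.57232346 0.02601732 0.18080873] [-9.00554692e+01  2.87640839e-02  1.28104097e+02] [-0.50156562  0.45614295 -0.09308184]
```

View pics/wrist4.png

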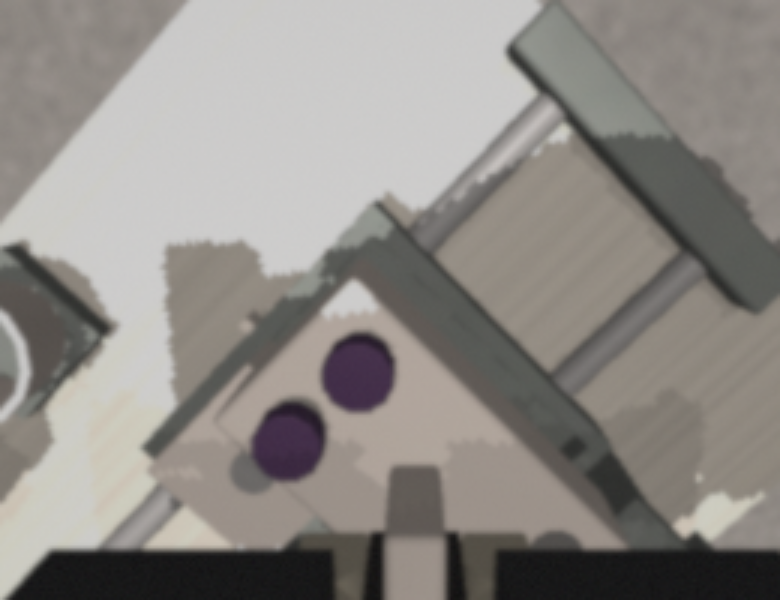

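View pics/side4.png

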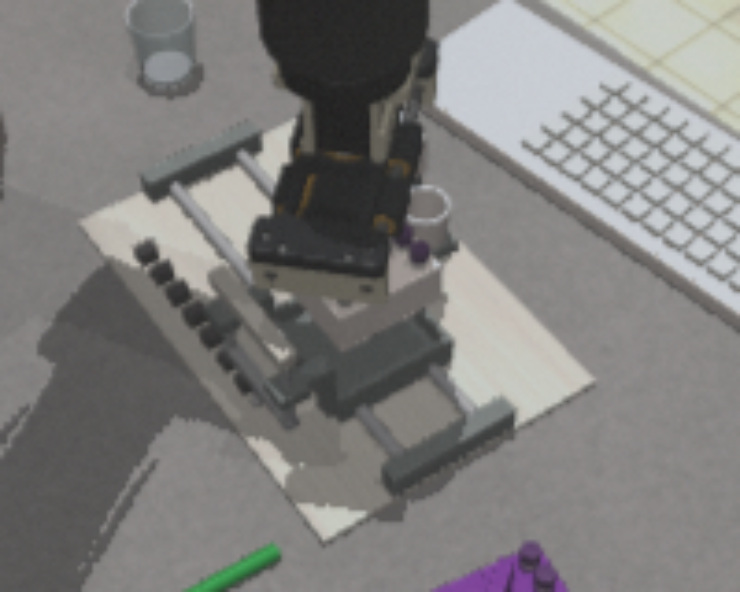

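```bash
python3 - <<'E'
from h import *
from plant import get_state
for _ in range(2):
    g=get_state();print(g["tcp_pos"],g["eef_rot"][2],g["time_s"])
s,w=pickle.load(open("wrist4.pkl","rb"))
C=cloud(w,s);z=C[...,2]
th=np.radians(-6.85);x=np.array([np.cos(th),np.sin(th)]);y=np.array([-x[1],x[0]])
# square block visible part, wall outer edges
m=(z>.0325)&(z<.038);m[:, :180]=0
m[:100]=0;m[240:]=0;m[:,450:]=0
Q=C[m][:,:2];print(m.sum(), 'x max',np.percentile(Q@x,[90,97,99.5]),'y min',np.percentile(Q@y,[.5,3,10]))
m=(z>.050)&(z<.058);m[240:]=0;m[:150]=0;m[:,:200]=0;m[:,310:]=0
Q=C[m][:,:2];print(m.sum(),'sq x max',np.percentile(Q@x,[50,97,99.5]),'y',np.percentile(Q@y,[1,50,98,99.5]))
t=np.array([.5803,.0333]);print('expected',t@x+.047,t@y-.047,'sq',t@x+.042,t@y+.042)
# held block top edges
zt=s["tcp_pos"][2]-.107+.035
m=(z>zt-.0025)&(z<zt+.004);m[238:]=0
cn,_=cv2.findContours(m.astype(np.uint8),cv2.RETR_EXTERNAL,cv2.CHAIN_APPROX_NONE)
c=max(cn,key=len)[:,0];P=cast(w,c,zt,s)[:,:2];c=c
dx=P@x;dy=P@y;print(zt,'blk x max',np.percentile(dx,97),dx.max(),'expected',t@x+.040,'y min',dy.min(),'exp',t@y-.040)
k=(dx>dx.max()-.002)&(c[:,1]<234);l=cv2.fitLine((np.c_[dx,dy][k]*1000).astype(np.float32),cv2.DIST_HUBER,0,.01,.01).ravel();print('x edge',l)
k=(dy<dy.min()+.002)&(c[:,1]<234);l=cv2.fitLine((np.c_[dx,dy][k]*1000).astype(np.float32),cv2.DIST_HUBER,0,.01,.01).ravel();print('y edge',l)
E
```

```text
[0.57227814 0.02615885 0.1809505 ] 128.10634751295925 9.15
[0.57227814 0.02615885 0.1809505 ] 128.10634751295925 9.15
1581 x max [0.61876204 0.65617187 0.67032074] y min [0.05516982 0.05536944 0.0561489 ]
1299 sq x max [0.59774781 0.61359216 0.61406163] y [0.10694222 0.13148585 0.14365585 0.14421405]
expected 0.6191859983713046 0.05527493958851101 sq 0.6141859983713046 0.144274939588511
0.10880872527443324 blk x max 0.6130989719809629 0.6132495604225082 expected 0.6121859983713046 y min 0.06122099770825777 exp 0.06227493958851101
x edge [ 3.2019124e-03 -9.9999487e-01  6.1299170e+02  8.1992409e+01]
y edge [ 9.9999350e-01 -3.6098799e-03  5.7605200e+02  6.1635921e+01]
```

Call:
apply_moves(rows=[[[0.001, 0.005, 0], 0], [[0.001, 0.015, 0], 0], [[0.001, 0.025, 0], 0], [[0.001, 0.033, 0], 0], [[0.001, 0.04, 0], 0], [[0.001, 0.045, 0], 0], [[0.001, 0.045, 0], 0]])

```text
time_s: 10.02
tcp_pos: [0.5711, 0.0268, 0.1347]
eef_rot: [-90.0, -0.0, 128.1]
contact_force: [0.5, -1.0, -0.7]
gripper_width: 0.0098
```

No contact at TCP 0.1347 (block underside about 28 mm up, inside the walls). I'll lower it the rest of the way.

Call:
apply_moves(rows=[[[0, 0.003, 0], 0], [[0, 0.0055, 0], 0], [[0, 0.007, 0], 0], [[0, 0.008, 0], 0], [[0, 0.008, 0], 0]])

```text
time_s: 10.65
tcp_pos: [0.5713, 0.0269, 0.1272]
eef_rot: [-90.0, 0.0, 128.1]
contact_force: [-0.8, 0.3, -1.4]
gripper_width: 0.0103
```

Call:
apply_moves(rows=[[[0, 0.0005, 0], 0], [[0, 0.001, 0], 0], [[0, 0.001, 0], 0]])

```text
time_s: 11.02
tcp_pos: [0.5713, 0.0269, 0.1272]
eef_rot: [-90.0, 0.0, 128.1]
contact_force: [-4.0, 0.1, 9.3]
gripper_width: 0.0098
```

Call:
apply_moves(rows=[[[0, 0.0005, 0], 0], [[0, 0.0005, 0], 0], [[0, 0, 0], 0], [[0, 0, 0], 0]], gripper=0.35)

```text
time_s: 11.52
tcp_pos: [0.5713, 0.0268, 0.1261]
eef_rot: [-90.0, 0.0, 128.1]
contact_force: [-0.0, 0.5, 0.0]
gripper_width: 0.0303
```

Call:
apply_moves(rows=[[[0, -0.01, 0], 0], [[0, -0.03, 0], 0], [[0, -0.06, 0], 0], [[0, -0.09, 0], 0], [[0.02, -0.12, 0], 0], [[0.055, -0.14, 0], 0], [[0.08, -0.145, 0], 0], [[0.085, -0.145, 0], 0], [[0.085, -0.145, 0], 0]])

```text
time_s: 12.65
tcp_pos: [0.5188, 0.0938, 0.2715]
eef_rot: [-90.0, 0.0, 128.1]
contact_force: [-0.1, 0.0, -0.8]
gripper_width: 0.0307
```

```bash
python3 - <<'E'
from plant import get_state, capture
import cv2, pickle
from h import *
s=get_state(); print(s["tcp_pos"],s["eef_rot"],s["contact_force"])
c=capture("wrist"); cv2.imwrite("pics/wrist5.png",c["pixels"]); pickle.dump((s,c),open("wrist5.pkl","wb"))
C=cloud(c,s);z=C[...,2]
for lo,hi,n in [(.0885,.093,'fin'),(.050,.060,'tops'),(.096,.115,'bar'),(.031,.038,'wall')]:
    m=((z>lo)&(z<hi)).astype(np.uint8);m[240:]=0
    nc,l,st,ce=cv2.connectedComponentsWithStats(m)
    for k in range(1,nc):
        if st[k,4]>100:
            Q=C[l==k][:,:2]*1000;print(n,st[k],np.median(C[l==k][:,2]),np.percentile(C[l==k][:,2],[5,95]),cv2.minAreaRect(Q.astype(np.float32)))
E
```

```text
[0.518794   0.09377455 0.27145924] [-9.00199790e+01  6.00687619e-03  1.28142898e+02] [-0.09154251  0.04866831 -0.78254032]
fin [312  78  12  48 542] 0.0899392029346554 [0.08877011 0.09116894] ((571.5139770507812, 26.481632232666016), (9.817899703979492, 39.032798767089844), 37.9622917175293)
fin [104 135  26  25 206] 0.09116479824043117 [0.08881906 0.09276207] ((690.3093872070312, 169.6445770263672), (19.143896102905273, 22.079341888427734), 45.49905014038086)
tops [ 278   41   85  119 3898] 0.055018275734452754 [0.05380158 0.05626307] ((580.4923706054688, 33.429954528808594), (79.45585632324219, 79.35737609863281), 82.99311828613281)
tops [178  51  39  42 337] 0.051075970928044334 [0.05018613 0.05235945] ((680.8468627929688, 76.49497985839844), (36.56739807128906, 36.93960189819336), 68.92736053466797)
tops [ 247   73   57   60 1737] 0.05417299780237711 [0.05287739 0.05567083] ((604.7323608398438, 52.53264236450195), (39.8466911315918, 40.03792953491211), 83.16743469238281)
tops [159  77  38  62 186] 0.05590409921078077 [0.0508392  0.05975406] ((676.2384643554688, 113.14185333251953
[... 408 characters left out ...]
74414)
wall [633   0   7  28 113] 0.03280601939582928 [0.03119808 0.03490618] ((378.8968811035156, -230.9154052734375), (4.486699104309082, 26.456418991088867), 62.8765754699707)
wall [ 244   33  127  133 1473] 0.03503477739145311 [0.03351296 0.03635143] ((578.6699829101562, 33.54935836791992), (94.19738006591797, 103.94157409667969), 83.30207061767578)
wall [187  58  18  31 120] 0.03451072272609995 [0.031172   0.03766137] ((688.6272583007812, 79.54667663574219), (14.615606307983398, 28.749286651611328), 22.46919822692871)
wall [337 135  45  44 499] 0.03301499443459588 [0.03180101 0.03429694] ((500.9698181152344, 42.98004150390625), (58.68696212768555, 10.302488327026367), 83.34125518798828)
```

View pics/wrist5.png

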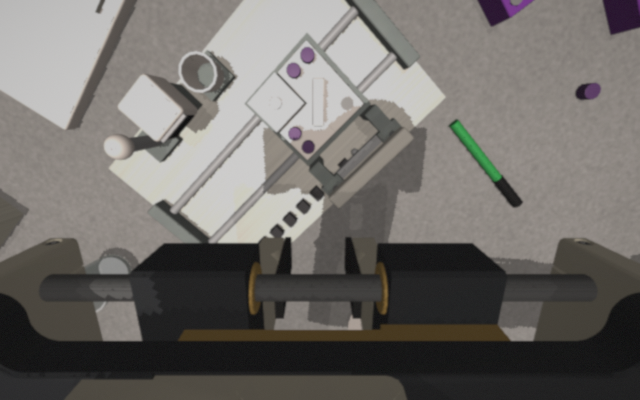

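```bash
python3 - <<'E'
from h import *
s,c=pickle.load(open("wrist5.pkl","rb"))
C=cloud(c,s);z=C[...,2]
th=np.radians(-6.85);x=np.array([np.cos(th),np.sin(th)]);y=np.array([-x[1],x[0]]);t=np.array([.5803,.0333])
m=((z>.082)&(z<.0888)).astype(np.uint8);m[200:]=0;m[:,300:]=0
nc,l,st,ce=cv2.connectedComponentsWithStats(m)
for k in range(1,nc):
    if st[k,4]>100:
        r=cv2.minAreaRect((C[l==k][:,:2]*1000).astype(np.float32));p=np.array(r[0])/1000-t;print(st[k],np.median(z[l==k]),r,'rel tray',p@x,p@y)
cv2.imwrite("pics/w5z.png",cv2.resize(c["pixels"][60:245,100:340],None,fx=3.2,fy=3.2,interpolation=cv2.INTER_CUBIC))
E
```

```text
[ 117   74   68   69 2532] 0.08591504485414178 ((684.634033203125, 123.75206756591797), (41.489501953125, 48.510894775390625), 83.5714111328125) rel tray 0.09280101761755512 0.10225036987965568
[114 134  19  26 148] 0.08630807087017095 ((688.243896484375, 166.6256103515625), (11.859983444213867, 23.706392288208008), 51.323238372802734) rel tray 0.09127156628618117 0.1452484228882137
```

View pics/w5z.png

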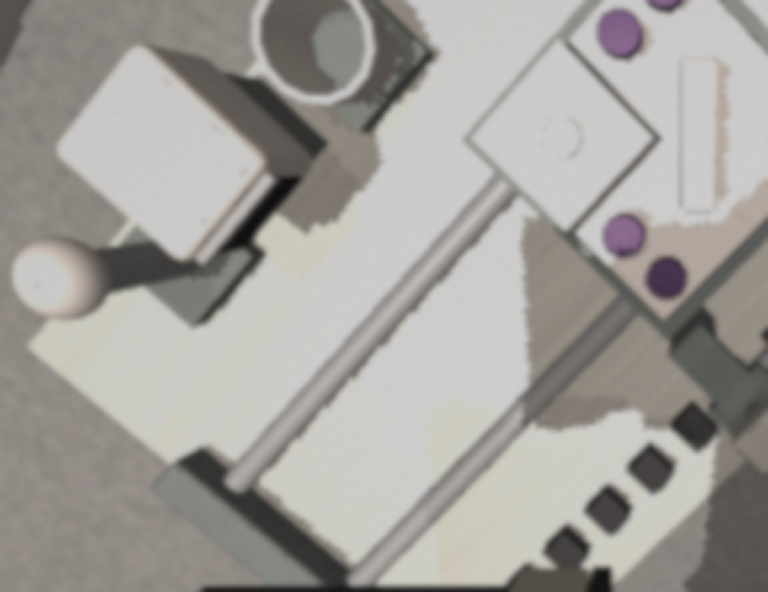

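Call:
apply_moves(rows=[[[-0.005, 0, 0.008], 9], [[-0.014, 0, 0.022], 19], [[-0.023, 0.01, 0.036], 29], [[-0.0291, 0.03, 0.0456], 38], [[-0.0291, 0.055, 0.0456], 45], [[-0.0291, 0.07, 0.0456], 45], [[-0.0291, 0.07, 0.0456], 45]])

```text
time_s: 13.58
tcp_pos: [0.5007, 0.0422, 0.2]
eef_rot: [-89.9, 0.1, 83.2]
contact_force: [0.9, 0.3, 0.2]
gripper_width: 0.0304
```

```bash
python3 - <<'E'
from plant import get_state
s=get_state(); print(s["tcp_pos"],s["eef_rot"],s["contact_force"],s["joints"])
E
```

```text
[0.50065993 0.04217198 0.20004181] [-89.86853519   0.09140778  83.22404081] [0.85888004 0.29139264 0.15248912] [ 2.72579377e+01  9.17507993e+00 -2.80150625e+01  2.71996795e-03
 -5.29699627e+01 -3.40356428e+01]
```

Position and yaw match the bar, so I'll go down 53 mm and grip.

Call:
apply_moves(rows=[[[0, 0.01, 0], 0], [[0, 0.028, 0], 0], [[0, 0.044, 0], 0], [[0, 0.053, 0], 0], [[0, 0.053, 0], 0], [[0, 0.053, 0], 0]])

```text
time_s: 14.32
tcp_pos: [0.5013, 0.0429, 0.1487]
eef_rot: [-90.0, -0.0, 83.1]
contact_force: [0.9, 0.3, -0.2]
gripper_width: 0.0303
```

Call:
apply_moves(rows=[[[0, 0, 0], 0], [[0, 0, 0], 0], [[0, 0, 0], 0], [[0, 0, 0], 0]], gripper=0, grip_force=50)

```text
time_s: 14.82
tcp_pos: [0.5014, 0.0428, 0.1485]
eef_rot: [-90.1, -0.0, 83.1]
contact_force: [2.1, -0.1, 0.3]
gripper_width: 0.0133
```

Call:
apply_moves(rows=[[[0, -0.005, 0], 0], [[0, -0.01, 0], 0], [[0, -0.015, 0], 0], [[0, -0.02, 0], 0], [[0, -0.022, 0], 0], [[0, -0.022, 0], 0]])

```text
time_s: 15.58
tcp_pos: [0.5014, 0.0428, 0.17]
eef_rot: [-90.0, -0.0, 83.1]
contact_force: [5.9, -1.0, -7.7]
gripper_width: 0.0135
```

Call:
apply_moves(rows=[[[0.004, 0, 0], 0], [[0.012, 0, 0], 0], [[0.022, 0, 0], 0], [[0.032, 0, 0], 0], [[0.042, 0, 0], 0], [[0.052, 0, 0], 0], [[0.062, 0, 0], 0], [[0.072, 0, 0], 0], [[0.082, 0, 0], 0], [[0.092, 0, 0], 0], [[0.099, 0, 0], 0], [[0.102, 0, 0], 0], [[0.102, 0, 0], 0], [[0.102, 0, 0], 0]])

```text
time_s: 17.32
tcp_pos: [0.5135, 0.1441, 0.1696]
eef_rot: [-90.0, -0.0, 83.1]
contact_force: [6.4, 0.2, -7.3]
gripper_width: 0.0137
```

```bash
python3 - <<'E'
from plant import get_state, capture
import cv2, pickle
from h import *
s=get_state(); print(s["tcp_pos"],s["eef_rot"],s["contact_force"])
c=capture("side"); cv2.imwrite("pics/side6.png",cv2.resize(c["pixels"][90:270,220:420],None,fx=3.3,fy=3.3)); pickle.dump(c,open("side6.pkl","wb"))
E
```

```text
[0.51351434 0.14410056 0.16963601] [-9.00163899e+01 -7.69034370e-03  8.30997164e+01] [ 6.43038334  0.20804159 -7.34261737]
```

View pics/side6.png

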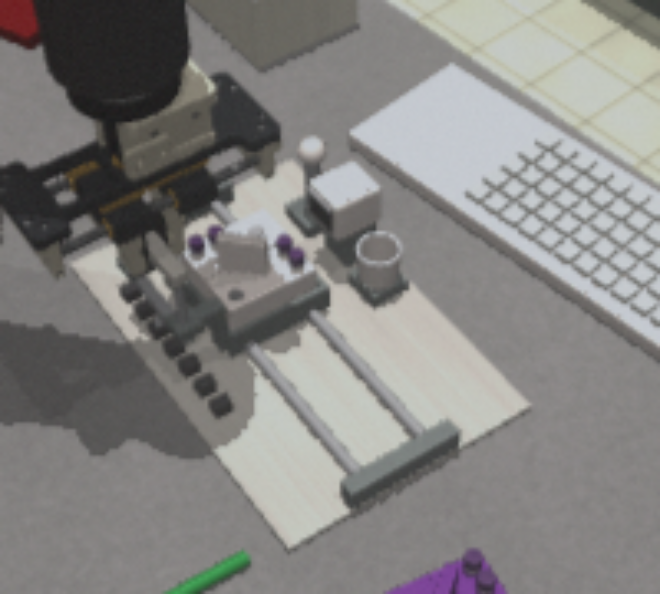

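Call:
apply_moves(rows=[[[0, 0.004, 0], 0], [[0, 0.009, 0], 0], [[0, 0.014, 0], 0], [[0, 0.018, 0], 0], [[0, 0.018, 0], 0]])

```text
time_s: 18.0
tcp_pos: [0.5136, 0.1441, 0.1516]
eef_rot: [-90.0, -0.0, 83.1]
contact_force: [6.8, -0.3, -6.2]
gripper_width: 0.0138
```

Call:
apply_moves(rows=[[[0, 0, 0], 0], [[0, 0, 0], 0], [[0, 0, 0], 0], [[0, 0, 0], 0], [[0, 0, 0], 0]], gripper=0.35)

```text
time_s: 18.62
tcp_pos: [0.5131, 0.144, 0.1522]
eef_rot: [-90.0, 0.0, 83.1]
contact_force: [-0.2, 0.2, 0.1]
gripper_width: 0.0307
```

```bash
python3 - <<'E'
from plant import get_state
s=get_state(); print(s["tcp_pos"],s["contact_force"],s["gripper_width"])
E
```

```text
[0.51310087 0.14395327 0.15219927] [-0.23090291  0.21244973  0.13258147] 0.030656359667233908
```

Call:
apply_moves(rows=[[[0, -0.01, 0], 0], [[0, -0.03, 0], 0], [[0, -0.06, 0], 0], [[0.01, -0.09, 0], 0], [[0.04, -0.115, -0.02], 0], [[0.07, -0.125, -0.04], 0], [[0.09, -0.125, -0.06], 0], [[0.09, -0.125, -0.06], 0], [[0.09, -0.125, -0.06], 0]])

```text
time_s: 19.75
tcp_pos: [0.5831, 0.2258, 0.2772]
eef_rot: [-90.0, 0.0, 83.1]
contact_force: [-0.8, -0.5, -0.6]
gripper_width: 0.0304
```

```bash
python3 - <<'E'
from plant import get_state, capture
import cv2, pickle
from h import *
s=get_state(); print(s["tcp_pos"],s["eef_rot"],s["contact_force"])
c=capture("wrist"); cv2.imwrite("pics/wrist7.png",c["pixels"]); pickle.dump((s,c),open("wrist7.pkl","wb"))
d=capture("scene");cv2.imwrite("pics/scene7.png",d["pixels"])
C=cloud(c,s);z=C[...,2]
th=np.radians(-6.85);x=np.array([np.cos(th),np.sin(th)]);y=np.array([-x[1],x[0]]);t=np.array([.5803,.0333])
for lo,hi,n in [(.0885,.093,'fin'),(.050,.060,'tops'),(.096,.135,'bar'),(.031,.038,'wall'),(.082,.0888,'reader')]:
    m=((z>lo)&(z<hi)).astype(np.uint8);m[240:]=0
    nc,l,st,ce=cv2.connectedComponentsWithStats(m)
    for k in range(1,nc):
        if st[k,4]>150:
            r=cv2.minAreaRect((C[l==k][:,:2]*1000).astype(np.float32));p=np.array(r[0])/1000-t
            print(n,st[k],np.percentile(z[l==k],[5,50,95]).round(4),np.round(r[1],1),round(r[2],2),'rel',(p@x).round(4),(p@y).round(4))
E
```

```text
[0.5831302  0.22580011 0.27723974] [-8.99736376e+01  2.15277126e-02  8.30994938e+01] [-0.7690156  -0.46087229 -0.62492646]
fin [284  68  39  42 512] [0.0889 0.0899 0.0912] [ 9.8 39.1] 37.74 rel -0.008 0.0944
fin [183 141  24  24 209] [0.0887 0.0911 0.0928] [21.4 21.4] 82.5 rel 0.0946 0.1503
tops [179  27  39  43 337] [0.0502 0.051  0.0522] [36.6 36.8] 3.4 rel 0.0948 0.0552
tops [ 255   56   83   85 3933] [0.0537 0.055  0.0563] [79.8 80.3] 82.97 rel 0.0001 0.1022
tops [ 255  102   42   41 1576] [0.0528 0.0542 0.0556] [39.9 40.2] 83.26 rel 0.0221 0.1244
bar [ 375   38   26  113 2103] [0.1002 0.1068 0.1081] [88.6 14.6] 83.29 rel -0.0798 0.1018
wall [ 251   52   95   93 1376] [0.0337 0.035  0.0363] [92.9 99.2] 83.05 rel 0.0007 0.1019
wall [367  70  12  58 546] [0.0317 0.033  0.0342] [57.8 10. ] 83.51 rel -0.0795 0.1011
reader [ 163   75   59   49 2464] [0.0833 0.0859 0.0872] [41.4 48.7] 83.46 rel 0.0932 0.103
```

View pics/wrist7.png

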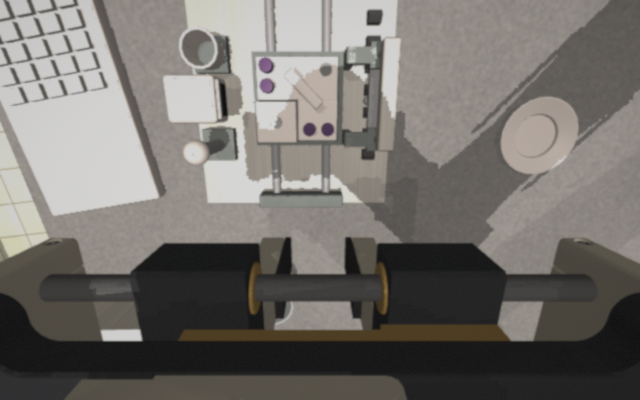

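View pics/scene7.png

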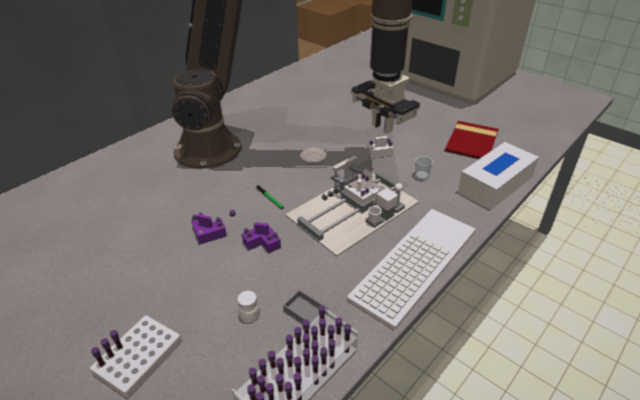

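```bash
python3 -c "
from plant import close_job
print(close_job())"
```

```text
the job is handed in; nothing more can be done
None
```

The L-shaped tube block is in the tray, interlocked with the square block. The loaded tray is latched in line with the reader, and the job was handed in at about 20 s.

**How it went:** I gripped the block by its fin, turned it 42° and lowered it upright onto the tray floor. I then held the release bar up by about 21 mm, slid the tray 102 mm to the reader's notch (loader y = +48 mm), lowered the bar most of the way and let it go.

**Last checks, from the wrist camera:**
- **Block:** its top is level at 55 mm and the fin top at 90 mm, which is flush on the 20 mm floor. Its outline is centred in the pocket to within about 0.3 mm.
- **Tray:** its middle is within about 1 mm of the reader's middle.
- **Bar:** its top is at 107 mm, the same as before it was lifted, so it is fully down.
- **Robot:** it touches nothing. The highest force I read was about 10 N, taken at the end of each move rather than continuously.

**Errors and gaps:**
- An axis-sign error of mine first carried the lifted block the wrong way, towards the edge of the bench. It touched nothing, and I brought it straight back.
- I did not measure the other bench items again; the last overview shows nothing out of place.

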